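# Close the spectrograph and ease its front up on the levelling wedge

### The job

Swing the spectrograph's hinged cover gently down until it is fully closed. Then take the steel levelling wedge and push it, thin end first, straight in along the breadboard under the middle of the instrument's front flange, between the two levelling screws, until the screws just lift off the breadboard - about 3 mm of daylight, certainly not 6 - so that I can turn them freely. Finish with the gripper still holding the wedge there, touching nothing of the instrument and leaving everything else on the bench and breadboard where it is.

Things in the scene. Friction and masses are not known exactly. Their poses are not given: they have to be found in the camera images.
- board: Aluminium optical breadboard, 340 (x) x 250 (y) x 13 mm, a grid of small dark holes, lying flat and fixed on the bench. Origin: centre of its underside. Its x axis runs from its bare front strip (towards the robot) to the rear where the instrument is pivoted, y to the left, z up; it is turned up to 0.2 rad and carries the instrument with it.
- spectrograph: Grey instrument, about 1.3 kg: open tub 170 (x) x 160 (y) x 56 mm with optics in it. It tilts on two rear pivots; its front rests by weight on two levelling screws. Origin: on the pivot axis, 12 mm above the breadboard's top, at x +145 mm of the board; axes as the board's. The tub spans x -175 to -5 mm, rim at z 50 mm. A black detector head sticks out 34 mm to the left, a 28 mm port to the right.
- flange_edge (a point): Middle of the lower front edge of the flange: an 8 mm thick, 160 mm wide shelf that sticks out 30 mm in front of the tub's foot (spectrograph frame x -205, z -6 mm). While the screws rest it is 6 mm above the breadboard's top, 19 mm above its underside; its rise beyond that is the lift (25 mm at most).
- screw_left (a point): Foot (underside centre) of the left front levelling screw, standing on the breadboard at rest. Foot 14 mm across; brass knurled head above the flange 18 mm across, top 26 mm above the breadboard. It stands 62 mm from the middle, 15 mm behind the flange's front edge; between the screws the space under the flange is free.
- screw_right (a point): Foot (underside centre) of the right front levelling screw, standing on the breadboard at rest. Foot 14 mm across; brass knurled head above the flange 18 mm across, top 26 mm above the breadboard. It stands 62 mm from the middle, 15 mm behind the flange's front edge; between the screws the space under the flange is free.
- cover (a joint): Angle of the cover's hinge in rad: 0 = closed on the tub's rim, growing as its front swings up (starts 0.5 to 0.88 open). The hinge has friction: the cover stays at any angle and closes under about 1 to 2 N pushed square on its outer face near the front; it must be pressed all the way.
- cover_hinge (a point): Middle of the cover's hinge axis at the tub's rear top edge. The axis is parallel to the board's y.
- cover_tab (a point): Top face of the finger tab in the middle of the cover's front edge (181 mm from the hinge axis, 5 mm above the axis when closed). The cover is a grey 5 mm sheet, 166 mm wide and 173 mm long from the hinge; the tab in front of it is 56 mm wide and 16 mm long.
- wedge: Ground steel levelling wedge, 90 mm long (x) and 28 mm wide, 0.2 kg, loose on the bench to one side of the breadboard. Origin: centre of its underside; x points to the thin end. The ramp rises evenly from 2 mm thick at the tip (x +45) to 15 mm at x -20 mm (1 in 5); behind it a tail block, x -45 to -20 mm, is 22 mm high: grip it there. Pushing it under takes 8 to 20 N.
- parallel: Plain steel parallel block 90 x 28 x 22 mm of the same steel, same height all along, loose on the bench on the other side of the breadboard; not needed. Origin: centre of its underside.
- lens_cell: Black ring 36 mm across, 10 mm high, loose on the breadboard's front left corner; stays. Origin: centre of its underside.
- post: Steel post 25 mm across, 40 mm high with a thin stud to 50 mm, standing loose on the breadboard's front right corner; stays. Origin: centre of its underside.
- screwdriver: Screwdriver lying on the bench at the left; stays. Origin: near its middle, on its underside.
- eyepiece: Dark eyepiece barrel 42 mm across, 64 mm high, standing on the bench at the left; stays. Origin: centre of its underside.
- spanner: Steel spanner lying on the bench at the right; stays. Origin: near its middle, on its underside.
- mug: White mug, 80 mm across, 90 mm high, on the bench at the right; stays. Origin: centre of its underside.
Not all that is in view belongs to the job. What is shaped like the wedge but pink is not meant.

How it is judged:
By the outcome, as a careful person would: the job done as asked, in the order asked, and still so for the second after the job is handed in, while the arm keeps its last pose, push and grip.
It also fails if it takes over 58 s, if anything falls off the work surface, if the arm or the gripper's body presses on something with over 40 N, if the wrist force passes 120 N, or if a joint passes its speed limit or range.

### The arm

A 7-joint arm with a two-finger parallel gripper is mounted at the origin on the work surface. World frame = base frame: x ahead of the robot, y to its left, z up, the work surface at z = 0. Lengths are in m, angles in degrees, forces in N, time in s.
With the tool pointing down it reaches from about 0.425 to 0.825 m from the base axis. Payload 3.6 kg.
Tool frame: the origin (TCP) lies at the very end of the fingers, on their centre line; the grasp point (between the pads) lies 19 mm behind it (env.pinch_z is the distance from the TCP to the grasp point, in m); z points along the fingers, x is the direction in which the jaws open and shut, and the axes are right-handed (so a half turn about z gives the same grasp; the last joint's range is limited). The gripper opens to 93 mm and grips with 3 to 60 N. Pads are 15 mm wide; open, the fingers measure 128 mm over their backs; the gripper's body (75 mm by 188 mm) begins 65 mm behind the grasp point.
Start: joints at [64.83, 35.231, -0.722, 81.555, 0.464, 63.22, -2.315], TCP at [0.261, -0.595, 0.219] pointing down, gripper open.
Joint ranges: [-178.69, 178.69], [-17.37, 117.87], [-77.05, 75.6], [15.02, 138.74], [-78.02, 258.01], [0.78, 113.62], [-162.83, 162.83]. Speed limits (degrees/s): [159.86, 159.86, 180, 180, 180, 180, 180].

### API

Orientations are given as [roll, pitch, yaw] about the fixed x, y, z axes, in that order (R = Rz(yaw) Ry(pitch) Rx(roll)).
In Python, from plant import readout, optics, close_job, env gives the robot as it stands.
- The arm moves only by the shell command python3 -m crank 'ROWS' [FORCE]. ROWS is a JSON object of lists of equal length, an entry for each row: "twist": the turn, a rotation vector about the world's x, y, z in units of 5 degrees (1.0 is 5 degrees), a list of three; "translation": the shift along the world's x, y, z in units of 30 mm (1.0 is 30 mm), a list of three; "grip": the opening, from 0 (shut) to 1 (fully open). A call has 1 to 5 rows; each row shifts and turns the commanded pose from where the row before left it; what a row does not reach is not made up. A row lasts 1/12 s, in which the tool goes at most 41.7 mm and 7.16 degrees, less where a joint would pass 70% of its speed; a pose out of reach is approached as far as the arm can. A call is refused whole if a number of a shift passes 1 or a number of a turn 1, either way. A call with a gripper value outside its range is refused whole. The fingers move at their own pace and stop on an object; FORCE is the grip in N (left out, the last holds). Time passes only in rows, so rows that do not move let the fingers close. It gives the time, the measured TCP pose, the force and the opening at its end, in the units of the state.
- readout.state(): the state, without advancing time (a new reading comes with each control period).
- optics.snapshot(name): name is "scene" or "side" or "wrist"; returns a dict with "pixels" (384x512x3 uint8, red, green, blue), "depth" (384x512 float32, m along the optical axis (not along the pixel's ray), 0 where there is no reading), "fovy" (degrees; the focal length in pixels is half the picture's height over the tangent of half this angle, whatever the lens; pixels are square), "cx", "cy" (the principal point, pixels), "eye" and "rotation" of the camera in the world. Camera axes: x right, y up, looking along -z (the intrinsics and any distortion apply to the point x, -y, -z); pixel columns grow to the right and rows downward; lengths in m; the calibration is good to about 2 mm. A picture is of the moment at which its call begins.
- close_job(): hands the job in, once; it reports no verdict.
Trained networks look in a picture, given as the dict that the camera call returned (one of the last four; its "shot" number tells which), for a name from the list of things; names that differ only in an ending like _2 or _b are one class to them, and where a whole thing is asked for, a point or a joint stands for the part that bears it (a point fixed in the world has none). Each returns a list of dicts, best first, with "conf" (0 to 1); they miss things now and then, are a little off and sometimes report something else, mostly with a low value. They report only what shows in the picture. A call takes as long as a camera call. They do not tell look-alikes from the thing itself.
- optics.silhouettes(picture, query): "region" (384x512 bool, what is visible of it) and "xy" ([column, row] in pixels, amid what is visible of it).
- optics.mark_of(picture, query): "xy" ([column, row] in pixels: a listed point, or the origin of a listed thing).
The state is a dict: "clock": time; "joints": joint angles; "dq": joint speeds; "joint_efforts": joint torques, N m; "position": TCP position; "ee_rot": TCP orientation; "ft_force": force on the tool from outside, world axes, zero at the start; "wrist_torque": the same for the moment, N m; "finger_gap": opening from 0.0 (shut) to 1.0 (fully open).
Only numpy, scipy, OpenCV 4.12 (cv2) and the standard library are available. Lean on these libraries where they do the work, as an engineer would, in place of code of your own. Each camera call takes 0.05 s, during which the arm holds its last target.

## Working session

There is one attempt and no reset: what is moved stays moved. The work goes in short steps, Python scripts to look and compute and a shell command to move; the robot and the scene stay as the last step left them, time stands still between calls to the robot, and variables do not carry over. Pictures are saved under pics/ and viewed, and the job is handed in when it is done.

```bash
ls; mkdir -p pics
cat > h.py <<'E'
import numpy as np, cv2
from plant import readout, optics, env
def snap(n,save=None):
    p=optics.snapshot(n)
    if save: cv2.imwrite('pics/'+save,cv2.cvtColor(p['pixels'],cv2.COLOR_RGB2BGR))
    return p
def cam(p):
    f=p['pixels'].shape[0]/2/np.tan(np.radians(p['fovy'])/2); return f
def world(p,u,v,d=None):
    f=cam(p)
    if d is None: d=p['depth'][int(round(v)),int(round(u))]
    c=np.array([(u-p['cx'])/f*d,-(v-p['cy'])/f*d,-d])
    return np.array(p['eye'])+np.array(p['rotation'])@c
def onz(p,u,v,z):
    a=np.array(p['eye']); b=world(p,u,v,1.0)-a
    return a+b*(z-a[2])/b[2]
def proj(p,X):
    c=np.array(p['rotation']).T@(np.array(X)-np.array(p['eye'])); f=cam(p)
    return p['cx']+f*c[0]/-c[2], p['cy']-f*c[1]/-c[2]
def cloud(p):
    f=cam(p);h,w=p['depth'].shape
    u,v=np.meshgrid(np.arange(w),np.arange(h));d=p['depth']
    c=np.stack([(u-p['cx'])/f*d,-(v-p['cy'])/f*d,-d],-1)
    return c@np.array(p['rotation']).T+np.array(p['eye'])
E
python3 - <<'E'
from h import *
for n in ['scene','side','wrist']:
    p=snap(n,n+'0.png'); print(n,{k:v for k,v in p.items() if k not in('pixels','depth')})
    for q in ['board','spectrograph','flange_edge','screw_left','screw_right','cover_hinge','cover_tab','wedge','parallel','lens_cell','post','mug']:
        m=optics.mark_of(p,q)
        print(q,[(np.round(a['xy'],1).tolist(),round(a['conf'],2),np.round(world(p,*a['xy']),3).tolist() ) for a in m[:3]])
s=readout.state();print(s)
E
```

```text
pics
scene {'fovy': 50.91772279771593, 'cx': 253.69553315818854, 'cy': 188.5230663215032, 'eye': array([1.08480977, 0.40913672, 1.11517263]), 'rotation': array([ 31.00017967,  -0.17183854, 130.22916474]), 'shot': 1}
board [([256.7, 202.6], 0.77, [-140.539, -141.215, -140.509]), ([366.1, 300.4], 0.54, [-127.692, -128.367, -127.661]), ([228.0, 220.0], 0.31, [-150.612, -151.288, -150.582])]
spectrograph [([222.0, 226.9], 0.68, [-160.396, -161.072, -160.366])]
flange_edge [([265.9, 184.0], 0.92, [-137.277, -137.953, -137.247])]
screw_left [([282.9, 202.7], 0.98, [-157.87, -158.545, -157.839])]
screw_right []
cover_hinge [([224.0, 222.0], 0.69, [-154.881, -155.557, -154.851])]
cover_tab [([253.4, 165.0], 0.6, [-140.075, -140.751, -140.045])]
wedge [([185.9, 150.6], 0.66, [-184.851, -185.526, -184.82]), ([240.6, 129.6], 0.62, [-184.193, -184.868, -184.162]), ([182.7, 186.8], 0.6, [-174.621, -175.297, -174.591])]
parallel [([310.0, 248.9], 0.79, [-146.015, -146.691, -145.985]), ([260.0, 154.5], 0.54, [-170.322, -170.998, -170.292])]
lens_cell [([280.8, 199.9], 0.69, [-151.833, -152.509, -15
[... 2021 characters left out ...]
[]
post []
mug []
{'clock': 1.95, 'joints': array([64.82923739, 35.23240762, -0.72469262, 81.55400862,  0.4650759 ,
       63.22117913, -2.31560175]), 'dq': array([-0.07142536, -0.08661257,  0.03221849, -0.04801673,  0.01515109,
       -0.01481008, -0.08322632]), 'joint_efforts': array([ 2.35107609e-04, -4.58812559e+01,  2.08981005e-01, -1.66029167e+01,
       -6.10633520e-02,  1.32734640e-02,  3.57924046e-05]), 'position': array([ 0.26080183, -0.59535223,  0.21863077]), 'ee_rot': array([-1.79997307e+02,  4.77856277e-03, -6.63433095e+01]), 'ft_force': array([ 0.49874289, -0.3170596 , -0.90292261]), 'wrist_torque': array([0.00619208, 0.03386699, 0.04029445]), 'finger_gap': 0.9997451541225434}
```

```bash
sed -i "s/    if save: cv2/    from scipy.spatial.transform import Rotation as R\n    p['rotation']=p['rotation'] if np.ndim(p['rotation'])==2 else R.from_euler('xyz',p['rotation'],degrees=True).as_matrix()\n    if save: cv2/" h.py; cat h.py | sed -n 3,9p
```

```text
def snap(n,save=None):
    p=optics.snapshot(n)
    from scipy.spatial.transform import Rotation as R
    p['rotation']=p['rotation'] if np.ndim(p['rotation'])==2 else R.from_euler('xyz',p['rotation'],degrees=True).as_matrix()
    if save: cv2.imwrite('pics/'+save,cv2.cvtColor(p['pixels'],cv2.COLOR_RGB2BGR))
    return p
def cam(p):
```

View pics/scene0.png

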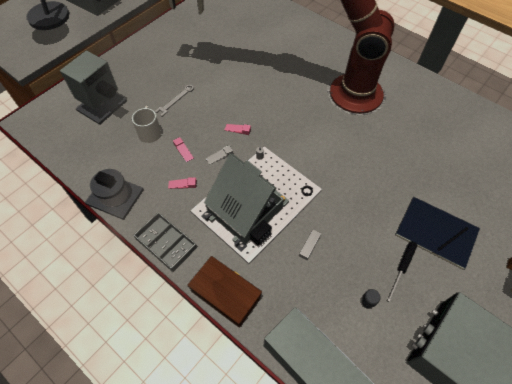

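View pics/side0.png

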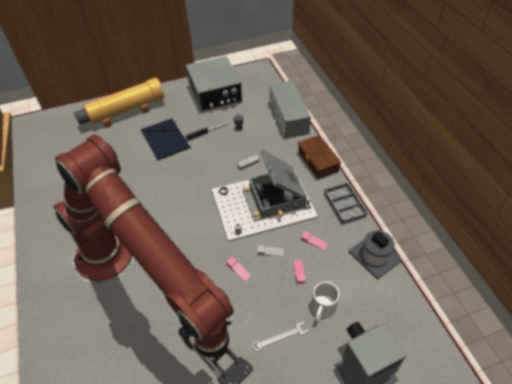

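View pics/wrist0.png

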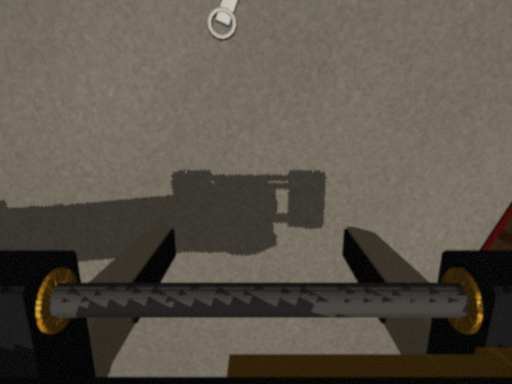

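Run:
```python
from h import *
a=snap('scene');b=snap('side')
for p,n,pts in((a,'scene',dict(post=(261,153),lens=(307,190),greyR=(220,154),greyL=(310,244),tabL=(253,165),mug=(148,120),eyep=(371,297))),(b,'side',dict(post=(238,229),lens=(224,192),greyR=(270,250),greyL=(248,161),mug=(325,293)))):
    C=cloud(p)
    for k,(u,v) in pts.items(): print(n,k,np.round(C[v,u],3))
    Z=C[...,2]; hgt=(Z>0.006)&(Z<0.04)
    # board points
    m=(Z>0.010)&(Z<0.016)&(C[...,0]>0.3)&(C[...,0]<1)&(abs(C[...,1])<0.45)
    l=cv2.connectedComponentsWithStats(m.astype(np.uint8))
    i=1+np.argmax(l[2][1:,4]); q=C[l[1]==i][:,:2].astype(np.float32); print('board comp',l[2][i], cv2.minAreaRect(q))
    for q in ['wedge','parallel','board','spectrograph']:
        for r in optics.silhouettes(p,q)[:3]:
            X=C[r['region']]; print(n,q,round(r['conf'],2),np.round(r['xy']),r['region'].sum(),np.round(np.median(X,0),3), p['pixels'][r['region']].mean(0).round())
s=a['pixels'][120:280,180:340];cv2.imwrite('pics/c1.png',cv2.cvtColor(cv2.resize(s,(640,640),interpolation=3)[:600],cv2.COLOR_RGB2BGR))
s=b['pixels'][140:290,200:350];cv2.imwrite('pics/c2.png',cv2.cvtColor(cv2.resize(s,(600,600),interpolation=3),cv2.COLOR_RGB2BGR))
```

```text
scene post [ 0.473 -0.073  0.045]
scene lens [0.47  0.116 0.011]
scene greyR [ 0.547 -0.19   0.013]
scene greyL [0.62  0.235 0.024]
scene tabL [0.617 0.014 0.218]
scene mug [ 0.61  -0.472  0.029]
scene eyep [0.655 0.452 0.064]
board comp [ 191  147  131  116 2604] ((0.6007375717163086, 0.01646922528743744), (0.2509761154651642, 0.34174618124961853), 87.22840881347656)
scene wedge 0.62 [182. 184.] 251 [ 0.707 -0.203  0.01 ] [180. 104. 121.]
scene wedge 0.55 [241. 127.] 214 [ 0.423 -0.215  0.01 ] [174.  99. 116.]
scene wedge 0.54 [183. 146.] 210 [ 0.613 -0.302  0.009] [189. 116. 135.]
scene parallel 0.74 [309. 246.] 299 [0.62  0.234 0.021] [154. 148. 140.]
scene parallel 0.35 [408. 256.] 306 [0.471 0.471 0.023] [25. 24. 24.]
scene board 0.57 [254. 198.] 8084 [0.664 0.046 0.049] [123. 121. 114.]
scene board 0.26 [239. 193.] 3401 [0.68  0.019 0.149] [88. 92. 85.]
scene spectrograph 0.96 [243. 202.] 4576 [0.681 0.039 0.125] [78. 80. 74.]
scene spectrograph 0.48 [220. 155.] 235 [ 0.548 -0.19   0.009] [144. 138. 131.]
side post [ 0.465 -0.091  0.044]
side lens [0.476 0.118 0.01 ]
side greyR [ 0.548 -0.191  0.007]
side greyL [0.614 0.233 0.018]
side mug [ 0.653 -0.413  0.018]
board comp [ 212  180  104   61 1454] ((0.5961514115333557, 0.013410210609436035), (0.25423330068588257, 0.3397233486175537), 87.07923889160156)
side wedge 0.77 [237. 270.] 250 [ 0.418 -0.224  0.011] [211. 148. 164.]
side wedge 0.73 [270. 249.] 214 [ 0.539 -0.196  0.01 ] [169. 163. 154.]
side wedge 0.67 [298. 270.] 207 [ 0.606 -0.31   0.012] [205. 132. 147.]
side parallel 0.58 [244. 164.] 187 [0.609 0.225 0.02 ] [143. 138. 131.]
side board 0.58 [263. 202.] 5151 [ 0.604 -0.018  0.024] [141. 137. 130.]
side board 0.41 [282. 173.] 943 [ 0.664 -0.006  0.16 ] [102. 104.  98.]
side spectrograph 0.86 [274. 191.] 2664 [ 0.635 -0.003  0.059] [81. 81. 76.]
```

View pics/c1.png

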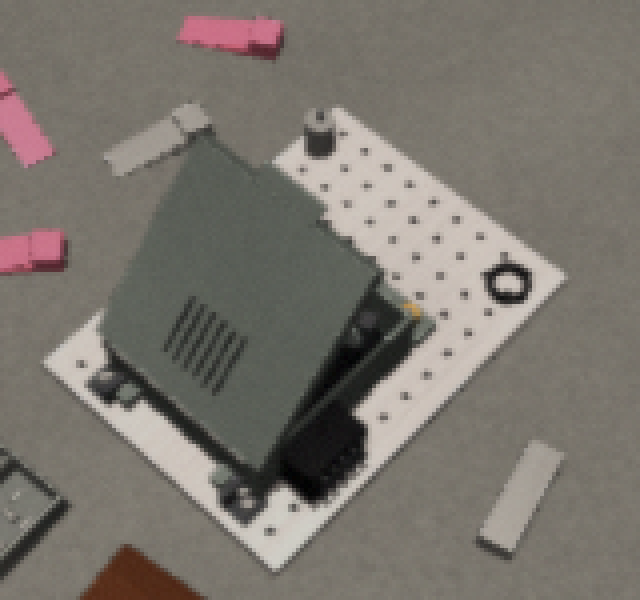

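View pics/c2.png

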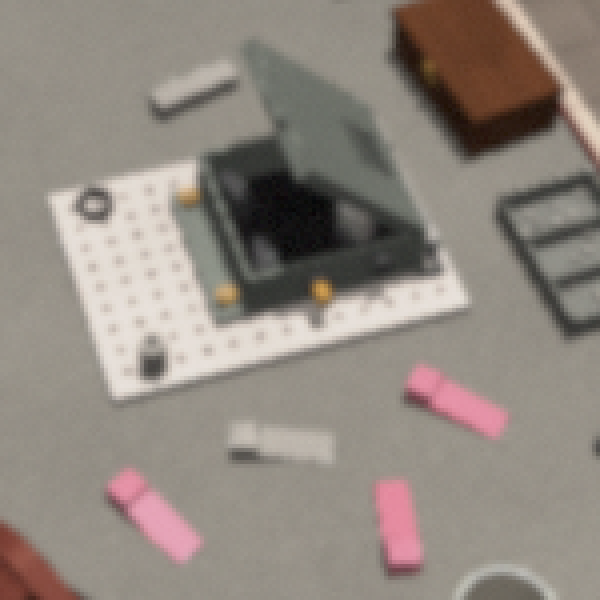

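Candidates for the wedge: the grey stepped piece at scene (220,154) / side (270,250), three pink look-alikes at scene (241,128), (183,148) and (182,184), and the plain grey block at scene (310,245). The crop shows the first is steel with a tail block and ramp, with its thin end pointing away from the robot, so that's my choice. The second grey block is the same height all along, so it is the parallel.

First I go above the cover with the gripper shut.

```bash
python3 -m crank '{"translation":[[0.5,0.9,0.6],[0.6,1,0.6],[0.6,1,0.6],[0.6,1,0.6],[0.6,1,0.6]],"twist":[[0,0,-0.5],[0,0,-0.5],[0,0,-0.5],[0,0,-0.5],[0,0,-0.5]],"grip":[0,0,0,0,0]}' 20
python3 -m crank '{"translation":[[0.6,1,0.3],[0.6,1,0.2],[0.6,1,0],[0.6,1,0],[0.6,1,0]],"twist":[[0,0,-0.5],[0,0,-0.5],[0,0,-0.5],[0,0,-0.5],[0,0,-0.3]],"grip":[0,0,0,0,0]}'
python3 -m crank '{"translation":[[0.6,1,0],[0.6,1,0],[0.6,1,0],[0.6,1,0],[0.6,1,0]],"twist":[[0,0,-0.5],[0,0,0],[0,0,0],[0,0,0],[0,0,0]],"grip":[0,0,0,0,0]}'
python3 -m crank '{"translation":[[0.6,1,0],[0.6,1,0],[0.6,1,0],[0.6,1,0],[0.6,0.4,0]],"twist":[[0,0,0],[0,0,0],[0,0,0],[0,0,0],[0,0,0]],"grip":[0,0,0,0,0]}'
```

```text
clock: 2.87
position: [0.3484, -0.4468, 0.3096]
ee_rot: [-180.0, -0.0, -79.0]
ft_force: [0.6, -0.4, -0.1]
finger_gap: 0.695
clock: 3.28
position: [0.4384, -0.2968, 0.3241]
ee_rot: [-179.9, -0.0, -90.5]
ft_force: [0.1, -0.5, -0.7]
finger_gap: 0.334
clock: 3.7
position: [0.5284, -0.1468, 0.3239]
ee_rot: [-180.0, -0.0, -92.8]
ft_force: [0.8, 0.1, 0.1]
finger_gap: 0.013
clock: 4.12
position: [0.6184, -0.0096, 0.3239]
ee_rot: [180.0, 0.3, -92.4]
ft_force: [-0.4, 0.5, 0.2]
finger_gap: 0.007
```

```bash
cat > det.py <<'E'
from h import *
import sys
def go(cams,qs,tag):
    for n in cams:
        p=snap(n,tag+n+'.png');C=cloud(p)
        for q in qs:
            m=optics.mark_of(p,q)
            print(n,q,[(np.round(a['xy'],1).tolist(),round(a['conf'],2),np.round(C[min(383,int(round(a['xy'][1]))),min(511,int(round(a['xy'][0])))],3).tolist() ) for a in m[:2]])
E
python3 - <<'E'
from det import *
go(['wrist','side'],['cover_hinge','cover_tab'],'a')
p=snap('side');print(readout.state()['position'])
E
```

```text
wrist cover_hinge [([236.8, 69.2], 0.69, [0.736, 0.011, 0.086])]
wrist cover_tab [([231.9, 189.9], 0.68, [0.621, 0.014, 0.213])]
side cover_hinge [([295.8, 183.3], 0.92, [0.717, -0.014, 0.105])]
side cover_tab [([267.9, 163.9], 0.87, [0.621, 0.017, 0.211])]
[ 0.61714649 -0.01829325  0.32394915]
```

View pics/awrist.png

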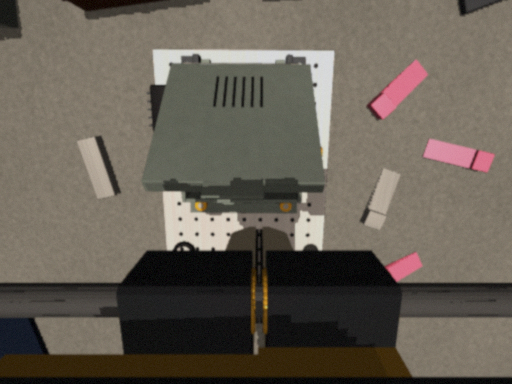

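View pics/aside.png

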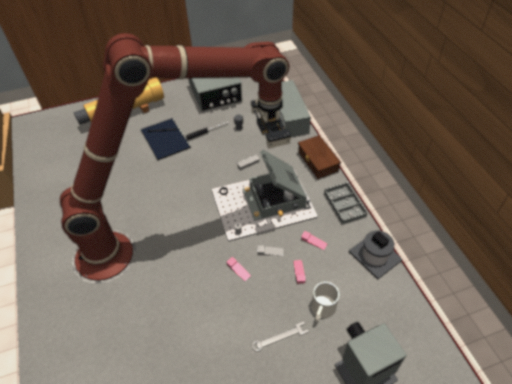

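The wrist view shows the cover with its tab at about (232,190), the steel wedge at right (382,198) and the parallel at left (97,166). I'll measure the cover plane, board and wedge from this view.

Run:
```python
from h import *
p=snap('wrist');C=cloud(p);print(readout.state()['position'],readout.state()['ee_rot'],readout.state()['clock'])
X=C[100:165,180:300].reshape(-1,3);X=X[X[:,2]>0.08]
c=X.mean(0);n=np.linalg.svd(X-c)[2][2];n*=np.sign(n[2]);print('cover n',n,'tilt',np.arccos(n[2]),'az',np.degrees(np.arctan2(n[1],n[0])),'c',c)
# z of plane along line y=.012
for x in (.6,.62,.64,.66,.68,.70,.72,.738): print(x, round(c[2]-(n[0]*(x-c[0])+n[1]*(.012-c[1]))/n[2],4))
Z=C[...,2]
m=(Z>0.009)&(Z<0.017);m[:,:140]=0;m[245:]=0;m[:,345:]=0
print('board',cv2.minAreaRect(C[m][:,:2].astype(np.float32)))
m=(Z>0.004)&(Z<0.04);r=np.zeros_like(m);r[160:235,355:410]=1;m&=r
Y=C[m];print('wedge',cv2.minAreaRect(Y[:,:2].astype(np.float32)),len(Y))
t=Y[Y[:,2]>0.018];print('tail',cv2.minAreaRect(t[:,:2].astype(np.float32)),len(t),t.mean(0))
```

```text
[ 0.61720012 -0.01818118  0.32405031] [-1.79984318e+02 -4.72130697e-02 -9.30014306e+01] 4.5167
cover n [ 0.92987375 -0.04114479  0.36557067] tilt 1.1965504869411747 az -2.533554668369084 c [ 0.66760037 -0.00289067  0.16322787]
0.6 0.3369
0.62 0.286
0.64 0.2351
0.66 0.1842
0.68 0.1334
0.7 0.0825
0.72 0.0316
0.738 -0.0142
board ((0.6555461883544922, 0.012175127863883972), (0.2506762444972992, 0.3492252826690674), 87.07139587402344)
wedge ((0.5471497178077698, -0.19419550895690918), (0.0292422566562891, 0.08866970986127853), 67.19461059570312) 1079
tail ((0.5176469087600708, -0.1821354329586029), (0.0283809881657362, 0.02508895844221115), 67.8404312133789) 301 [ 0.51815815 -0.18170795  0.02234532]
```

Run:
```python
from h import *
p=snap('wrist');C=cloud(p)
for v in range(64,200,8): print(v,np.round(np.median(C[v-1:v+2,270:300].reshape(-1,3),0),4), np.round(np.median(C[v-1:v+2,190:208].reshape(-1,3),0),4))
```

```text
64 [ 0.738  -0.0563  0.081 ] [0.7435 0.0458 0.0802]
72 [ 0.7279 -0.0546  0.0921] [0.7332 0.0441 0.0919]
80 [ 0.7183 -0.054   0.1027] [0.7235 0.0435 0.1023]
88 [ 0.7091 -0.0523  0.113 ] [0.7141 0.0427 0.1127]
96 [ 0.7003 -0.0518  0.1228] [0.7052 0.0419 0.1224]
104 [ 0.6917 -0.0508  0.1321] [0.6966 0.0407 0.132 ]
112 [ 0.6836 -0.0498  0.1413] [0.6883 0.0402 0.1412]
120 [ 0.6757 -0.0489  0.1502] [0.6804 0.0395 0.1495]
128 [ 0.6681 -0.0475  0.1582] [0.6727 0.0388 0.1583]
136 [ 0.6608 -0.0471  0.1662] [0.6654 0.0379 0.1663]
144 [ 0.6537 -0.0463  0.1742] [0.6582 0.0375 0.1738]
152 [ 0.647  -0.0455  0.1818] [0.6513 0.0367 0.1813]
160 [ 0.6404 -0.0447  0.1891] [0.6446 0.0362 0.1883]
168 [ 0.6341 -0.044   0.1961] [0.6383 0.0354 0.1956]
176 [ 0.6279 -0.0432  0.2029] [0.632  0.0349 0.2024]
184 [ 0.621  -0.0428  0.2046] [0.6259 0.0343 0.2088]
192 [ 0.5716 -0.0491  0.0453] [0.6202 0.0336 0.2156]
```

```bash
python3 -m crank '{"translation":[[0.3,0.4,0],[0.3,0.4,-0.8],[0.3,0.35,-0.9],[0,0,-1],[0,0,-0.9]],"twist":[[0,0,0],[0,0,0],[0,0,0],[0,0,0],[0,0,0]],"grip":[0,0,0,0,0]}'
python3 -m crank '{"translation":[[-0.15,0,-0.1],[-0.2,0,-0.2],[-0.25,0,-0.3],[-0.25,0,-0.3],[-0.25,0,-0.3]],"twist":[[0,0,0],[0,0,0],[0,0,0],[0,0,0],[0,0,0]],"grip":[0,0,0,0,0]}'
python3 - <<'E'
from det import *
s=readout.state();print(s['position'],s['ft_force'])
go(['side'],['cover_tab'],'b')
E
```

```text
clock: 4.98
position: [0.6446, 0.0185, 0.2145]
ee_rot: [-180.0, 0.0, -92.8]
ft_force: [-0.6, -0.3, 0.3]
finger_gap: 0.0
clock: 5.4
position: [0.6124, 0.018, 0.1818]
ee_rot: [-179.8, 0.1, -92.9]
ft_force: [0.6, 0.7, 1.1]
finger_gap: 0.005
[0.61239167 0.01795218 0.18179276] [0.59998269 0.65017599 1.05443388]
side cover_tab [([260.2, 170.1], 0.78, [0.592, 0.021, 0.187])]
```

The side view shows the cover following: the tab has come down to z 0.187 at about 1 N. I'll keep going along the arc.

```bash
python3 -m crank '{"translation":[[-0.18,0,-0.25],[-0.16,0,-0.25],[-0.14,0,-0.25],[-0.12,0,-0.25],[-0.11,0,-0.25]],"twist":[[0,0,0],[0,0,0],[0,0,0],[0,0,0],[0,0,0]],"grip":[0,0,0,0,0]}'
python3 -m crank '{"translation":[[-0.1,0,-0.25],[-0.09,0,-0.25],[-0.08,0,-0.25],[-0.07,0,-0.25],[-0.05,0,-0.25]],"twist":[[0,0,0],[0,0,0],[0,0,0],[0,0,0],[0,0,0]],"grip":[0,0,0,0,0]}'
python3 -m crank '{"translation":[[-0.04,0,-0.25],[-0.03,0,-0.2],[0,0,-0.15],[0,0,-0.1],[0,0,-0.1]],"twist":[[0,0,0],[0,0,0],[0,0,0],[0,0,0],[0,0,0]],"grip":[0,0,0,0,0]}'
```

```text
clock: 5.92
position: [0.5902, 0.0184, 0.1415]
ee_rot: [-180.0, 0.0, -92.8]
ft_force: [-0.1, 1.5, 0.4]
finger_gap: 0.008
clock: 6.33
position: [0.5785, 0.018, 0.1038]
ee_rot: [180.0, -0.0, -92.8]
ft_force: [0.4, 0.3, 0.7]
finger_gap: 0.011
clock: 6.75
position: [0.5761, 0.018, 0.0805]
ee_rot: [179.9, -0.0, -92.8]
ft_force: [-6.9, -0.9, 26.6]
finger_gap: 0.006
```

```bash
python3 -m crank '{"translation":[[0,0,0.05],[0,0,0.1],[0,0,0.5],[0,0,1],[0,0,1]],"twist":[[0,0,0],[0,0,0],[0,0,0],[0,0,0],[0,0,0]],"grip":[0,0,0,0.3,0.5]}'
python3 -m crank '{"translation":[[-0.4,-0.4,1],[-0.6,-0.6,1],[-0.6,-0.6,1],[-0.6,-0.6,0.6],[-0.3,-0.6,0]],"twist":[[0,0,0],[0,0,0],[0,0,0],[0,0,0],[0,0,0]],"grip":[0.6,0.8,1,1,1]}'
python3 - <<'E'
from det import *
go(['wrist','side'],['cover_tab','cover_hinge','flange_edge','screw_left','screw_right'],'c')
p=snap('wrist');C=cloud(p);print(readout.state()['position'])
Z=C[...,2]
E
```

```text
clock: 7.17
position: [0.5758, 0.018, 0.1602]
ee_rot: [179.8, -0.0, -92.8]
ft_force: [0.8, -0.4, 0.4]
finger_gap: 0.104
clock: 7.58
position: [0.5023, -0.0669, 0.2729]
ee_rot: [-179.5, -0.0, -92.9]
ft_force: [0.1, -0.0, 0.1]
finger_gap: 0.462
wrist cover_tab [([181.6, 126.3], 0.63, [0.561, 0.013, 0.081])]
wrist cover_hinge []
wrist flange_edge [([190.0, 141.2], 0.75, [0.541, 0.017, 0.028])]
wrist screw_left [([146.5, 125.0], 0.8, [0.563, 0.069, 0.029])]
wrist screw_right [([239.0, 126.4], 0.6, [0.557, -0.047, 0.04])]
side cover_tab [([253.0, 193.7], 0.87, [0.56, 0.013, 0.079]), ([297.2, 178.9], 0.28, [0.738, 0.024, 0.078])]
side cover_hinge [([295.7, 178.1], 0.59, [0.736, 0.028, 0.08])]
side flange_edge [([253.7, 193.0], 0.48, [0.564, 0.014, 0.082])]
side screw_left [([248.1, 191.4], 0.59, [0.558, 0.07, 0.033])]
side screw_right [([256.3, 217.4], 0.96, [0.547, -0.049, 0.023])]
[ 0.50182101 -0.06545877  0.26783198]
```

View pics/cwrist.png

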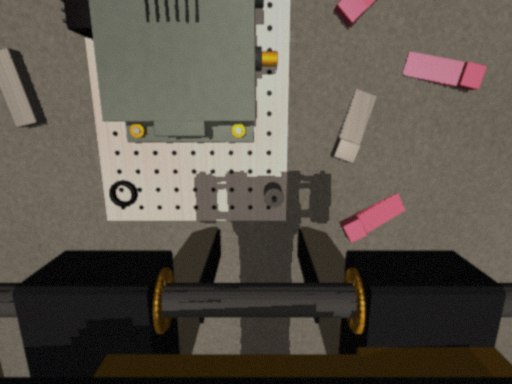

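View pics/cside.png

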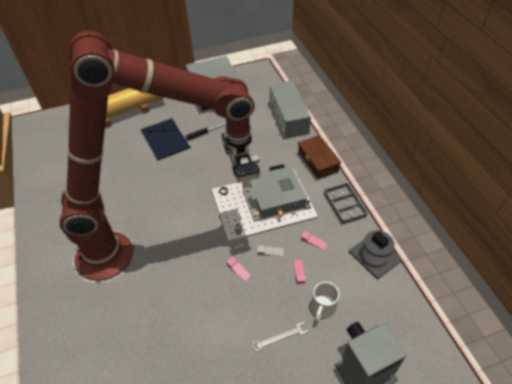

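The cover is flat, with the tab at z 0.080 in both cameras. Next I measure the wedge pose and flange line precisely from this wrist view.

```bash
cat > wm.py <<'E'
from h import *
def wedge(p,box,zt=0.018):
    C=cloud(p);Z=C[...,2];m=(Z>0.004)&(Z<0.04);r=np.zeros_like(m);u0,u1,v0,v1=box;r[v0:v1,u0:u1]=1;m&=r
    h=p['pixels'].astype(int);m&=abs(h[...,0]-h[...,1])<25
    Y=C[m];print('wedge',cv2.minAreaRect(Y[:,:2].astype(np.float32)),len(Y))
    t=Y[Y[:,2]>zt];print('tail',cv2.minAreaRect(t[:,:2].astype(np.float32)),len(t),t.mean(0))
E
python3 - <<'E'
from wm import *
p=snap('wrist');C=cloud(p);Z=C[...,2]
wedge(p,(325,395,80,170))
# board: front edge + right edge
m=(Z>0.009)&(Z<0.017);m[:150]=0;m[225:]=0;m[:,:85]=0;m[:,300:]=0
fr=[];
for u in range(110,190,4):
    v=np.where(m[:,u])[0]
    if len(v): fr.append(C[v.max(),u][:2])
fr=np.array(fr);k=np.polyfit(fr[:,1],fr[:,0],1);print('front edge x=',k,'x at y.02',np.polyval(k,.02))
rt=[];m=(Z>0.009)&(Z<0.017)
for v in range(20,180,4):
    u=np.where(m[v,255:330])[0]
    if len(u): rt.append(C[v,255+u.max()][:2])
rt=np.array(rt);k=np.polyfit(rt[:,0],rt[:,1],1);r=rt[:,1]-np.polyval(k,rt[:,0]);g=abs(r)<.003;k=np.polyfit(rt[g,0],rt[g,1],1);print('right edge y=',k)
lf=[]
for v in range(100,200,4):
    u=np.where(m[v,85:130])[0]
    if len(u): lf.append(C[v,85+u.min()][:2])
lf=np.array(lf);kl=np.polyfit(lf[:,0],lf[:,1],1);print('left edge y=',kl)
# flange front edge
m=(Z>0.022)&(Z<0.034);fl=[]
for u in range(150,230,3):
    v=np.where(m[125:150,u])[0]
    if len(v): fl.append(C[125+v.max(),u])
fl=np.array(fl);kf=np.polyfit(fl[:,1],fl[:,0],1);print('flange x=',kf,fl[:,2].mean(),'at y.02',np.polyval(kf,.02),'res',np.std(fl[:,0]-np.polyval(kf,fl[:,1])))
hs=p['pixels'];hsv=cv2.cvtColor(hs,cv2.COLOR_RGB2HSV)
y=((hsv[...,0]>12)&(hsv[...,0]<35)&(hsv[...,1]>120)&(hsv[...,2]>100));y[:115]=0;y[145:]=0
n,l,s,c=cv2.connectedComponentsWithStats(y.astype(np.uint8))
for i in range(1,n):
    if s[i,4]>20: print(s[i],c[i],onz(p,*c[i],.039),np.median(C[l==i],0))
print(readout.state()['position'],readout.state()['ee_rot'])
E
```

```text
wedge ((0.5468186140060425, -0.1942741572856903), (0.02873389795422554, 0.08817359060049057), 68.28065490722656) 1510
tail ((0.5174828767776489, -0.18232284486293793), (0.027987040579319, 0.02484980784356594), 67.79623413085938) 442 [ 0.51779082 -0.18176763  0.02228666]
front edge x= [0.05275179 0.42928656] x at y.02 0.43034159479461576
right edge y= [-0.04886252 -0.08042892]
left edge y= [-0.04545166  0.1661369 ]
flange x= [0.04932721 0.53857144] 0.027079552943830323 at y.02 0.5395579827633945 res 6.882426790959683e-05
[129 121  15  15 144] [136.13888889 127.90277778] [0.5579196  0.07832793 0.039     ] [0.55818513 0.07747701 0.03926107]
[232 121  15  15 140] [239.27857143 128.05714286] [ 0.5516286  -0.04537854  0.039     ] [ 0.55148601 -0.04549067  0.03923729]
[ 0.50176703 -0.06556365  0.26791101] [ 1.79979207e+02  8.79094091e-03 -9.28149731e+01]
```

```bash
python3 -m crank '{"translation":[[0.15,-1,-0.4],[0.15,-1,-0.6],[0.12,-1,-0.8],[0.1,-0.89,-0.8],[0,0,-1]],"twist":[[0,0,-0.96],[0,0,-0.96],[0,0,-0.96],[0,0,-0.96],[0,0,0]],"grip":[0.7,0.6,0.6,0.6,0.6]}'
python3 -m crank '{"translation":[[0,0,-1],[0,0,-0.9],[0,0,-0.3],[0,0,0],[0,0,0]],"twist":[[0,0,0],[0,0,0],[0,0,0],[0,0,0],[0,0,0]],"grip":[0.6,0.6,0.6,0.6,0.6]}'
python3 - <<'E'
from wm import *
p=snap('wrist','d.png');wedge(p,(0,512,0,384));print(readout.state())
E
```

```text
clock: 8.7
position: [0.518, -0.1908, 0.1603]
ee_rot: [-179.6, -0.3, -112.8]
ft_force: [-0.1, -0.6, -1.2]
finger_gap: 0.693
clock: 9.12
position: [0.5179, -0.1826, 0.0947]
ee_rot: [-180.0, 0.0, -112.0]
ft_force: [-0.4, 0.0, 0.1]
finger_gap: 0.601
wedge ((0.5425184369087219, -0.14319422841072083), (0.29966580867767334, 0.2767084836959839), 59.556270599365234) 27239
tail ((0.564257025718689, -0.1557280421257019), (0.32293739914894104, 0.1893313229084015), 66.28604125976562) 5949 [ 0.58125766 -0.07626642  0.02732239]
{'clock': 9.1667, 'joints': array([ 15.89546613,  35.16971813,   1.91951579, 106.39043715,
        -1.79087415,  38.3020781 , -93.16116635]), 'dq': array([-0.00902108, -1.16126967,  0.10163059, -0.40630935, -0.04897581,
       -0.22980119,  0.0171715 ]), 'joint_efforts': array([ 1.83019711e-02, -3.97509384e+01,  7.06960894e-01, -1.12422583e+01,
       -1.57076865e-04, -5.04461315e-02, -1.10546004e-06]), 'position': array([ 0.51856693, -0.18282474,  0.09551674]), 'ee_rot': array([-1.79834386e+02,  1.76198278e-02, -1.12028261e+02]), 'ft_force': array([ 0.04081873, -0.23099633,  0.830892  ]), 'wrist_torque': array([0.05386153, 0.02725026, 0.01571787]), 'finger_gap': 0.6017962982722169}
```

View pics/d.png

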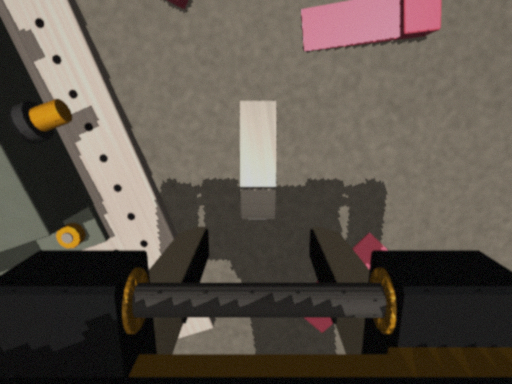

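The wedge lies square and central between the jaws, with its tail at (258,203). I'll refine once and go down.

```bash
python3 - <<'E'
from wm import *
p=snap('wrist');wedge(p,(228,288,90,235))
E
python3 -m crank '{"translation":[[0,0,-0.8],[0,0,-0.9],[0,0,-0.8],[0,0,-0.5],[0,0,0]],"twist":[[0,0,0],[0,0,0],[0,0,0],[0,0,0],[0,0,0]],"grip":[0.6,0.6,0.6,0.6,0.6]}'
```

```text
wedge ((0.5478549003601074, -0.19486680626869202), (0.027784964069724083, 0.08988708257675171), 67.94780731201172) 3848
tail ((0.5179346203804016, -0.18258416652679443), (0.027551980689167976, 0.02526259422302246), 68.1251220703125) 1142 [ 0.5184488  -0.18288691  0.02234452]
clock: 9.63
position: [0.5165, -0.1821, 0.0029]
ee_rot: [179.8, -0.0, -112.0]
ft_force: [-0.3, -0.2, 0.9]
finger_gap: 0.597
```

```bash
python3 -m crank '{"translation":[[0,0,0],[0,0,0],[0,0,0],[0,0,0],[0,0,0]],"twist":[[0,0,0],[0,0,0],[0,0,0],[0,0,0],[0,0,0]],"grip":[0.4,0.2,0.15,0.15,0.15]}' 55
python3 -m crank '{"translation":[[0,0,0],[0,0,0],[0,0,0.2],[0,0,0.4],[0,0,0.4]],"twist":[[0,0,0],[0,0,0],[0,0,0],[0,0,0],[0,0,0]],"grip":[0.15,0.15,0.15,0.15,0.15]}' 55
python3 - <<'E'
from wm import *
p=snap('wrist','e.png');print(readout.state()['position'],readout.state()['finger_gap'])
E
```

```text
clock: 10.05
position: [0.5182, -0.1825, 0.0053]
ee_rot: [-179.9, 0.0, -112.0]
ft_force: [-0.9, -0.9, 5.3]
finger_gap: 0.293
clock: 10.47
position: [0.5161, -0.1823, 0.0339]
ee_rot: [179.8, -0.0, -112.1]
ft_force: [-0.3, 0.3, -1.6]
finger_gap: 0.299
[ 0.51785913 -0.18300303  0.03632069] 0.2978494001118024
```

View pics/e.png

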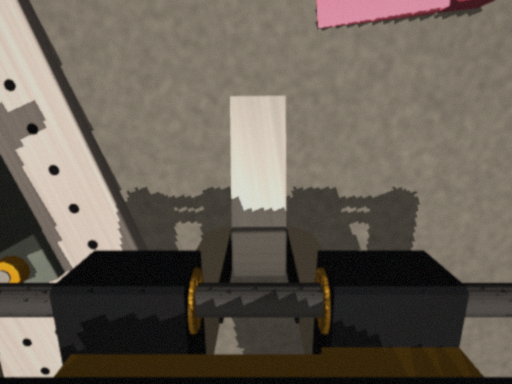

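Wedge held (opening 0.298, i.e. 28 mm). Now up, across above the post, and turned to the board's heading.

```bash
python3 -m crank '{"translation":[[0,0,0.8],[0,0,1],[0,0,1],[-0.1,0.4,0.2],[-0.28,0.8,0]],"twist":[[0,0,0],[0,0,0],[0,0,0],[0,0,0.3],[0,0,0.53]],"grip":[0.15,0.15,0.15,0.15,0.15]}' 55
python3 -m crank '{"translation":[[-0.3,0.9,0],[-0.3,0.9,0],[-0.3,0.9,0],[-0.3,0.9,0],[-0.3,0.9,0]],"twist":[[0,0,0.5],[0,0,0.5],[0,0,0.5],[0,0,0.5],[0,0,0.5]],"grip":[0.15,0.15,0.15,0.15,0.15]}'
python3 -m crank '{"translation":[[-0.3,0.7,0],[-0.2,0.4,0],[0,0,0],[0,0,0],[0,0,0]],"twist":[[0,0,0.5],[0,0,0],[0,0,0],[0,0,0],[0,0,0]],"grip":[0.15,0.15,0.15,0.15,0.15]}'
python3 - <<'E'
from h import *
p=snap('wrist','f.png');print(readout.state()['position'],readout.state()['ee_rot'],readout.state()['ft_force'])
E
```

```text
clock: 10.93
position: [0.508, -0.15, 0.1262]
ee_rot: [-179.5, -0.1, -108.1]
ft_force: [0.1, -0.7, -2.9]
finger_gap: 0.295
clock: 11.35
position: [0.4588, -0.0097, 0.1231]
ee_rot: [179.9, 0.0, -95.2]
ft_force: [0.5, 0.5, -1.8]
finger_gap: 0.298
clock: 11.77
position: [0.4458, 0.0205, 0.1237]
ee_rot: [180.0, -0.0, -92.9]
ft_force: [0.5, -1.0, -2.7]
finger_gap: 0.298
[0.44605254 0.02020284 0.12380999] [ 1.79993594e+02 -4.30277225e-02 -9.30056137e+01] [ 0.68257969  0.11922713 -1.85084987]
```

View pics/f.png

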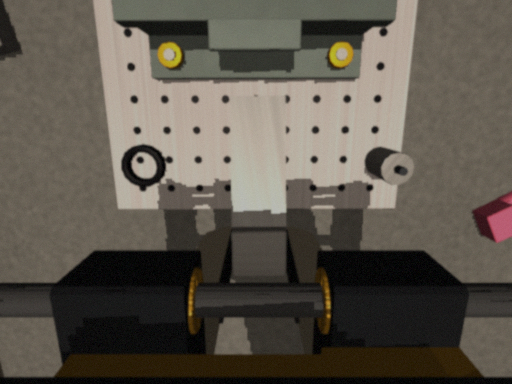

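```bash
python3 -m crank '{"translation":[[0,0.05,-0.8],[0,0,-1],[0,0,-0.9],[0,0,-0.65],[0,0,0]],"twist":[[0,0,0],[0,0,0],[0,0,0],[0,0,0],[0,0,0]],"grip":[0.15,0.15,0.15,0.15,0.15]}'
python3 - <<'E'
from h import *
p=snap('wrist','g.png');C=cloud(p);Z=C[...,2];s=readout.state();print(s['position'],s['ee_rot'],s['ft_force'])
# column profile along wedge centre & beside
for v in range(60,230,10): print(v,np.round(C[v,258],4),np.round(C[v,225],4))
E
python3 - <<'E'
from det import *
go(['side'],['wedge','lens_cell','post'],'g')
E
```

```text
clock: 12.23
position: [0.4441, 0.0214, 0.0205]
ee_rot: [179.6, -0.1, -93.0]
ft_force: [-0.5, -0.3, -2.2]
finger_gap: 0.297
[0.44498491 0.02165163 0.02213472] [ 1.79772240e+02 -6.83122775e-02 -9.30087956e+01] [ 0.18023688  0.10057455 -1.5869161 ]
60 [0.5382 0.0158 0.0128] [0.5389 0.0322 0.014 ]
70 [0.5335 0.0161 0.0135] [0.5344 0.0327 0.0131]
80 [0.5287 0.0163 0.0135] [0.5296 0.033  0.0136]
90 [0.5239 0.0166 0.0145] [0.5248 0.0334 0.0135]
100 [0.519  0.0169 0.0171] [0.5199 0.0337 0.0141]
110 [0.5141 0.0171 0.0172] [0.515  0.0343 0.0127]
120 [0.5092 0.0174 0.0188] [0.5099 0.0346 0.0133]
130 [0.5043 0.0176 0.0202] [0.5048 0.035  0.0135]
140 [0.4995 0.0179 0.0219] [0.4996 0.0355 0.0128]
150 [0.4945 0.0182 0.0224] [0.4943 0.0359 0.0133]
160 [0.4898 0.0184 0.0247] [0.489  0.0363 0.0138]
170 [0.4847 0.0187 0.025 ] [0.4838 0.0366 0.0148]
180 [0.4795 0.019  0.0249] [0.4781 0.0371 0.014 ]
190 [0.4743 0.0193 0.0253] [0.4722 0.0377 0.0132]
200 [0.4698 0.0195 0.028 ] [0.4667 0.0381 0.0138]
210 [0.465  0.0198 0.0298] [0.4605 0.0387 0.0128]
220 [0.4594 0.0201 0.0291] [0.4549 0.039  0.0138]
side wedge [([238.3, 269.7], 0.77, [0.418, -0.228, 0.009]), ([299.6, 270.5], 0.71, [0.614, -0.302, 0.009])]
side lens_cell [([230.2, 206.9], 0.42, [0.451, -0.067, 0.148])]
side post [([257.9, 206.4], 0.3, [0.565, -0.023, 0.049])]
```

View pics/g.png

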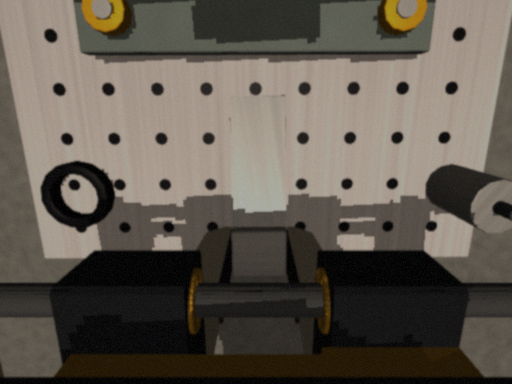

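```bash
python3 -m crank '{"translation":[[0,0.03,-0.03],[0,0,-0.03],[0,0,0],[0,0,0]],"twist":[[0,0,0],[0,0,0],[0,0,0],[0,0,0]],"grip":[0.15,0.15,0.15,0.15]}'
python3 -c "
from plant import readout
s=readout.state();print(s['position'],s['ft_force'],s['wrist_torque'])"
python3 -m crank '{"translation":[[0,0,-0.04],[0,0,0],[0,0,0]],"twist":[[0,0,0],[0,0,0],[0,0,0]],"grip":[0.15,0.15,0.15]}'
python3 -c "
from plant import readout
s=readout.state();print(s['position'],s['ft_force'],s['wrist_torque'])"
```

```text
clock: 12.82
position: [0.4461, 0.0239, 0.0222]
ee_rot: [-180.0, 0.0, -92.9]
ft_force: [0.3, -0.2, -2.0]
finger_gap: 0.295
[0.44606782 0.02391629 0.02220241] [ 0.26352906 -0.17481878 -1.98233776] [ 0.07258063  0.00043106 -0.02559628]
clock: 13.07
position: [0.4458, 0.0238, 0.0206]
ee_rot: [180.0, 0.0, -92.9]
ft_force: [0.5, -0.2, -3.2]
finger_gap: 0.299
[0.44581662 0.02383781 0.02059093] [ 0.46960524 -0.20081643 -3.15154407] [-0.00686916  0.08069684 -0.03673733]
```

```bash
python3 -m crank '{"translation":[[0,0,-0.05],[0,0,0],[0,0,0]],"twist":[[0,0,0],[0,0,0],[0,0,0]],"grip":[0.15,0.15,0.15]}'
python3 - <<'E'
from h import *
p=snap('wrist','i.png');C=cloud(p);s=readout.state();print(s['position'],s['ft_force'])
X=np.concatenate([C[100:205,245:272].reshape(-1,3)]);k=np.polyfit(X[:,0],X[:,2],1);print('ramp slope',k[0],'z at .49',np.polyval(k,.49))
g=cv2.cvtColor(p['pixels'],cv2.COLOR_RGB2GRAY)
hsv=cv2.cvtColor(p['pixels'],cv2.COLOR_RGB2HSV)
y=((hsv[...,0]>12)&(hsv[...,0]<35)&(hsv[...,1]>120)&(hsv[...,2]>100));y[60:]=0
n,l,st,c=cv2.connectedComponentsWithStats(y.astype(np.uint8))
S=[np.median(C[l==i],0) for i in range(1,n) if st[i,4]>60];print(S)
for v in (105,120,140,160):
    r=C[v,200:320]; d=r[:,2]-0.0145; w=np.where(d>0.0025)[0]
    if len(w): print(v,np.round(r[w[0]],4),np.round(r[w[-1]],4))
E
python3 -c "
from plant import readout
s=readout.state();print(s['position'],s['ft_force'],s['wrist_torque'])"
```

```text
clock: 13.32
position: [0.4458, 0.0238, 0.019]
ee_rot: [180.0, 0.0, -92.9]
ft_force: [0.6, -1.0, -3.2]
finger_gap: 0.297
[0.44583468 0.02382409 0.01905669] [-0.0361647  -0.04727895 -3.02992579]
ramp slope -0.11220996955734304 z at .49 0.02292112296255277
[array([0.55497499, 0.07812747, 0.0392531 ]), array([ 0.54895494, -0.04420748,  0.03922709])]
105 [0.5189 0.0331 0.0172] [0.5176 0.007  0.0171]
120 [0.5161 0.0193 0.1853] [0.5102 0.0063 0.0177]
140 [0.5019 0.0345 0.0207] [0.5004 0.0067 0.0192]
160 [0.4919 0.0347 0.0214] [0.4907 0.0073 0.0232]
[0.44583468 0.02382409 0.01905669] [-0.0361647  -0.04727895 -3.02992579] [0.00409875 0.05022541 0.00653163]
```

View pics/i.png

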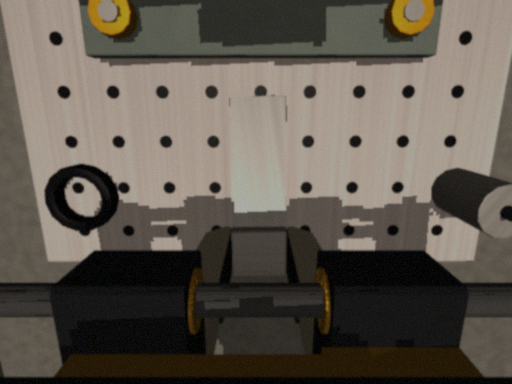

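```bash
python3 -m crank '{"translation":[[0,-0.02,-0.03],[0,0,0]],"twist":[[0,0,0],[0,0,0]],"grip":[0.15,0.15]}'
python3 -m crank '{"translation":[[0,0,-0.03],[0,0,0]],"twist":[[0,0,0],[0,0,0]],"grip":[0.15,0.15]}'
python3 -m crank '{"translation":[[0,0,0],[0,0,0]],"twist":[[0,0,0],[0,0,0]],"grip":[0.15,0.15]}'
```

```text
clock: 13.53
position: [0.446, 0.0234, 0.0183]
ee_rot: [-180.0, 0.0, -92.9]
ft_force: [0.2, 0.7, -1.8]
finger_gap: 0.296
clock: 13.7
position: [0.446, 0.0234, 0.0183]
ee_rot: [-180.0, 0.0, -92.9]
ft_force: [-1.9, 0.8, 9.5]
finger_gap: 0.296
clock: 13.87
position: [0.446, 0.0234, 0.0183]
ee_rot: [-180.0, 0.0, -92.9]
ft_force: [-1.0, -0.9, 8.6]
finger_gap: 0.296
```

The wedge touched the board at TCP z 0.0183. I push in along the board heading, first 33 mm.

```bash
python3 -m crank '{"translation":[[0.2,-0.01,0.01],[0.25,-0.0125,0],[0.25,-0.0125,0],[0.25,-0.0125,0],[0.15,-0.0075,0]],"twist":[[0,0,0],[0,0,0],[0,0,0],[0,0,0],[0,0,0]],"grip":[0.15,0.15,0.15,0.15,0.15]}'
python3 - <<'E'
from h import *
p=snap('wrist','j.png');p=snap('side');s=readout.state();print(s['position'],s['ft_force'],s['wrist_torque'])
E
```

```text
clock: 14.28
position: [0.4669, 0.0215, 0.018]
ee_rot: [178.6, -0.1, -92.8]
ft_force: [-14.0, 0.5, 19.8]
finger_gap: 0.295
[0.47138836 0.02138106 0.01800041] [-10.89231214   0.97642641  15.7564052 ] [0.19217176 2.38554339 0.04227846]
```

View pics/j.png

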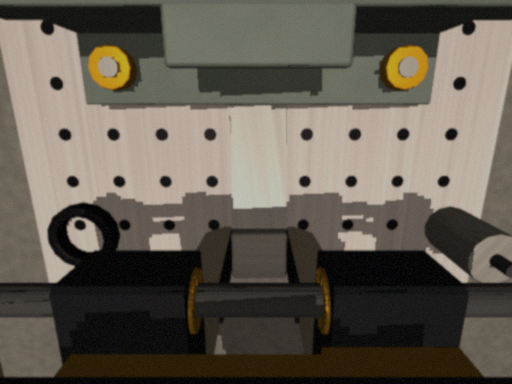

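```bash
python3 -m crank '{"translation":[[0,0,0.02],[0,0,0]],"twist":[[0,0,0],[0,0,0]],"grip":[0.15,0.15]}'
python3 -m crank '{"translation":[[0,0,0.01],[0,0,0]],"twist":[[0,0,0],[0,0,0]],"grip":[0.15,0.15]}'
```

```text
clock: 14.55
position: [0.4787, 0.0215, 0.0184]
ee_rot: [-180.0, 0.0, -92.9]
ft_force: [0.8, -0.7, -2.4]
finger_gap: 0.294
clock: 14.72
position: [0.4791, 0.0215, 0.0183]
ee_rot: [-180.0, -0.0, -92.9]
ft_force: [-0.3, -0.3, -2.3]
finger_gap: 0.296
```

```bash
cat > lift.py <<'E'
from h import *
def lift(save=None):
    p=snap('wrist',save);C=cloud(p);s=readout.state();print('pos',s['position'].round(4),s['ee_rot'].round(2),'F',s['ft_force'].round(1),'gap',round(s['finger_gap'],3),s['clock'])
    F=np.array([.5398,.0172]);ex=np.array([.9988,-.0497]);ey=np.array([.0497,.9988])
    D=C[...,:2]-F;X=D@ex;Y=D@ey;Z=C[...,2]
    b=(X<-.015)&(X>-.08)&(abs(Y)>.045)&(abs(Y)<.07)&(Z<.02)&(Z>.005)
    zb=np.median(Z[b]);out=['board %.4f'%zb]
    for sg in(1,-1):
        h=(np.hypot(X-.015,Y-sg*.062)<.006)&(Z>.03)&(Z<.06); out.append('head%+d %.4f n%d'%(sg,Z[h].mean()-zb,h.sum()))
        f=(X>.004)&(X<.014)&(Y*sg>.02)&(Y*sg<.045)&(Z>.018)&(Z<.04); out.append('fl%+d %.4f n%d'%(sg,Z[f].mean()-zb,f.sum()))
    t=(abs(Y)<.02)&(X>.02)&(X<.04)&(Z>.06)&(Z<.11); out.append('tab %.4f n%d'%(Z[t].mean()-zb,t.sum()))
    print(out)
E
python3 -c "
from lift import *
lift('k.png')"
python3 -m crank '{"translation":[[0.08,-0.004,-0.01],[0.08,-0.004,0],[0.08,-0.004,0],[0,0,0],[0,0,0]],"twist":[[0,0,0],[0,0,0],[0,0,0],[0,0,0],[0,0,0]],"grip":[0.15,0.15,0.15,0.15,0.15]}'
python3 -c "
from lift import *
lift('l.png')"
```

```text
pos [0.4791 0.0215 0.0183] [-179.99   -0.    -92.91] F [ 0.2 -0.4 -3.3] gap 0.297 14.7667
['board 0.0134', 'head+1 0.0263 n628', 'fl+1 0.0139 n885', 'head-1 0.0263 n631', 'fl-1 0.0139 n935', 'tab 0.0674 n9970']
clock: 15.18
position: [0.4837, 0.0211, 0.018]
ee_rot: [179.7, -0.0, -92.9]
ft_force: [-4.6, 0.2, 3.7]
finger_gap: 0.295
pos [0.4837 0.0211 0.018 ] [ 1.797e+02 -3.000e-02 -9.289e+01] F [-6.   1.2  3.4] gap 0.294 15.2333
['board 0.0134', 'head+1 0.0264 n614', 'fl+1 0.0140 n598', 'head-1 0.0264 n621', 'fl-1 0.0139 n620', 'tab 0.0674 n9723']
```

View pics/l.png

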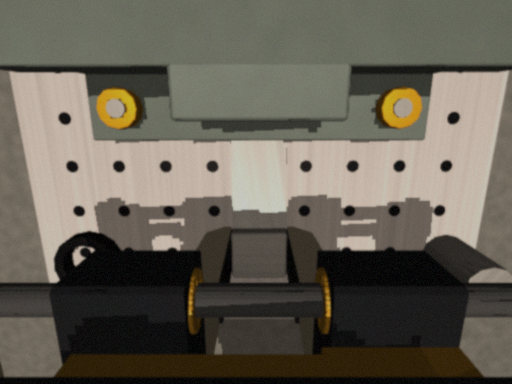

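Depth measures the lift to about 0.1 mm, and there is none yet. The wedge is centred between the screws at (259,180). Pushing on.

```bash
python3 -m crank '{"translation":[[0.1,-0.005,0],[0.1,-0.005,0],[0.1,-0.005,0],[0,0,0],[0,0,0]],"twist":[[0,0,0],[0,0,0],[0,0,0],[0,0,0],[0,0,0]],"grip":[0.15,0.15,0.15,0.15,0.15]}'
python3 -c "
from lift import *
lift('m.png')"
```

```text
clock: 15.65
position: [0.484, 0.0211, 0.018]
ee_rot: [178.7, -0.1, -92.8]
ft_force: [-17.5, 2.2, 16.8]
finger_gap: 0.295
pos [0.484  0.0211 0.018 ] [ 1.7872e+02 -1.1000e-01 -9.2840e+01] F [-17.4   1.4  17.9] gap 0.296 15.7
['board 0.0134', 'head+1 0.0264 n637', 'fl+1 0.0139 n459', 'head-1 0.0264 n631', 'fl-1 0.0139 n467', 'tab 0.0674 n10017']
```

Vertical preload is eating the push, so I'll relieve it as I did before.

```bash
python3 -m crank '{"translation":[[0,0,0.02],[0,0,0]],"twist":[[0,0,0],[0,0,0]],"grip":[0.15,0.15]}'
python3 -m crank '{"translation":[[0,0,0.02],[0,0,0]],"twist":[[0,0,0],[0,0,0]],"grip":[0.15,0.15]}'
python3 -c "
from lift import *
lift('n.png')"
```

```text
clock: 15.87
position: [0.4844, 0.021, 0.018]
ee_rot: [178.8, -0.1, -92.8]
ft_force: [-15.0, 1.4, 11.9]
finger_gap: 0.295
clock: 16.03
position: [0.4845, 0.0209, 0.0181]
ee_rot: [178.8, -0.1, -92.8]
ft_force: [-14.3, 2.4, 6.7]
finger_gap: 0.295
pos [0.4845 0.021  0.0181] [ 1.7876e+02 -1.1000e-01 -9.2820e+01] F [-14.7   1.1   6.6] gap 0.297 16.0833
['board 0.0134', 'head+1 0.0264 n623', 'fl+1 0.0139 n415', 'head-1 0.0264 n621', 'fl-1 0.0139 n419', 'tab 0.0674 n9895']
```

```bash
python3 -m crank '{"translation":[[0.1,-0.005,0.01],[0.05,-0.0025,0],[0,0,0],[0,0,0]],"twist":[[0,0,0],[0,0,0],[0,0,0],[0,0,0]],"grip":[0.15,0.15,0.15,0.15]}'
python3 -c "
from lift import *
lift('o.png')"
```

```text
clock: 16.42
position: [0.4846, 0.0209, 0.0181]
ee_rot: [178.3, -0.2, -92.8]
ft_force: [-20.0, 1.5, 11.9]
finger_gap: 0.295
pos [0.4846 0.0209 0.018 ] [ 1.7826e+02 -1.5000e-01 -9.2800e+01] F [-20.3   2.4  10.6] gap 0.296 16.4667
['board 0.0134', 'head+1 0.0264 n632', 'fl+1 0.0140 n370', 'head-1 0.0264 n632', 'fl-1 0.0139 n371', 'tab 0.0674 n10046']
```

View pics/o.png

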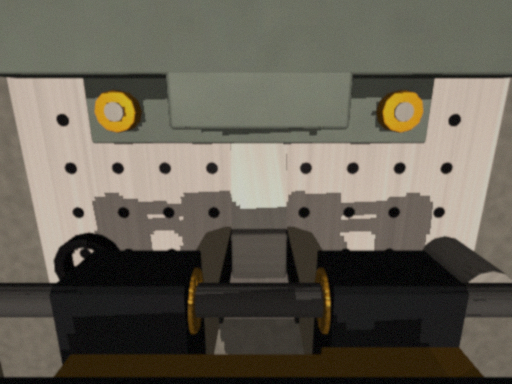

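```bash
python3 -m crank '{"translation":[[0,0,0.02],[0,0,0]],"twist":[[0,0,0],[0,0,0]],"grip":[0.15,0.15]}'
python3 -m crank '{"translation":[[0,0,0.02],[0,0,0]],"twist":[[0,0,0],[0,0,0]],"grip":[0.15,0.15]}'
python3 -m crank '{"translation":[[0,0,0.02],[0,0,0]],"twist":[[0,0,0],[0,0,0]],"grip":[0.15,0.15]}'
python3 -c "
from lift import *
lift('q.png')"
```

```text
clock: 16.63
position: [0.4851, 0.0208, 0.0182]
ee_rot: [178.3, -0.2, -92.8]
ft_force: [-18.4, 1.3, 5.1]
finger_gap: 0.295
clock: 16.8
position: [0.4859, 0.0207, 0.0186]
ee_rot: [178.4, -0.1, -92.8]
ft_force: [-15.7, 1.1, 2.5]
finger_gap: 0.296
clock: 16.97
position: [0.4873, 0.0206, 0.019]
ee_rot: [178.5, -0.1, -92.8]
ft_force: [-14.0, 0.7, -2.4]
finger_gap: 0.298
pos [0.4875 0.0205 0.019 ] [ 1.7856e+02 -1.4000e-01 -9.2830e+01] F [-13.8   0.9  -2. ] gap 0.294 17.0167
['board 0.0134', 'head+1 0.0271 n621', 'fl+1 0.0147 n275', 'head-1 0.0271 n616', 'fl-1 0.0148 n293', 'tab 0.0680 n9665']
```

Lifting has begun: 0.75 mm, equal on both sides. Continuing gently.

```bash
python3 -m crank '{"translation":[[0.1,-0.005,0],[0,0,0],[0,0,0]],"twist":[[0,0,0],[0,0,0],[0,0,0]],"grip":[0.15,0.15,0.15]}'
python3 -c "
from lift import *
lift('r.png')"
python3 -m crank '{"translation":[[0.1,-0.005,0],[0,0,0],[0,0,0]],"twist":[[0,0,0],[0,0,0],[0,0,0]],"grip":[0.15,0.15,0.15]}'
python3 -c "
from lift import *
lift('s.png')"
```

```text
clock: 17.27
position: [0.4912, 0.0202, 0.0189]
ee_rot: [178.6, -0.1, -92.9]
ft_force: [-12.7, 1.4, -2.2]
finger_gap: 0.298
pos [0.4911 0.0202 0.0189] [ 1.7863e+02 -1.5000e-01 -9.2850e+01] F [-12.6   1.8  -1.6] gap 0.296 17.3167
['board 0.0134', 'head+1 0.0278 n613', 'fl+1 0.0155 n170', 'head-1 0.0278 n601', 'fl-1 0.0156 n191', 'tab 0.0687 n9521']
clock: 17.57
position: [0.4945, 0.02, 0.0188]
ee_rot: [178.7, -0.1, -92.9]
ft_force: [-13.1, 0.2, -2.8]
finger_gap: 0.296
pos [0.4945 0.02   0.0188] [ 1.7866e+02 -1.5000e-01 -9.2860e+01] F [-12.7   0.3  -2.1] gap 0.295 17.6167
['board 0.0134', 'head+1 0.0285 n607', 'fl+1 0.0162 n108', 'head-1 0.0285 n605', 'fl-1 0.0161 n139', 'tab 0.0693 n9331']
```

```bash
python3 -m crank '{"translation":[[0.08,-0.004,0],[0.06,-0.003,0],[0,0,0],[0,0,0]],"twist":[[0,0,0],[0,0,0],[0,0,0],[0,0,0]],"grip":[0.15,0.15,0.15,0.15]}'
python3 -c "
from lift import *
lift('t.png')"
```

```text
clock: 17.95
position: [0.4991, 0.0197, 0.0188]
ee_rot: [178.7, -0.1, -92.9]
ft_force: [-12.9, 0.9, -2.5]
finger_gap: 0.299
pos [0.4991 0.0197 0.0188] [ 1.7871e+02 -1.4000e-01 -9.2870e+01] F [-12.4   0.4  -3.8] gap 0.295 18.0
['board 0.0134', 'head+1 0.0294 n595', 'fl+1 0.0171 n99', 'head-1 0.0294 n583', 'fl-1 0.0170 n133', 'tab 0.0701 n9116']
```

View pics/t.png

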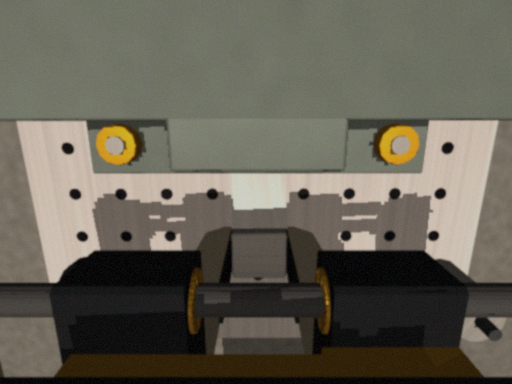

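```bash
python3 -m crank '{"translation":[[0,0,-0.015],[0,0,0],[0,0,0],[0,0,0],[0,0,0]],"twist":[[0,0,0],[0,0,0],[0,0,0],[0,0,0],[0,0,0]],"grip":[0.15,0.15,0.15,0.15,0.15]}'
python3 - <<'E'
from lift import *
from det import go
lift('u.png')
go(['scene','side'],['cover_tab','post','lens_cell','parallel','flange_edge'],'u')
lift()
E
python3 -c "
import cv2
a=cv2.imread('pics/uscene.png')[120:280,180:340];b=cv2.imread('pics/uside.png')[140:290,200:350]
cv2.imwrite('pics/uu.png',cv2.hconcat([cv2.resize(a,(400,400)),cv2.resize(b,(400,400))]))"
```

```text
clock: 18.42
position: [0.4991, 0.0197, 0.0185]
ee_rot: [178.7, -0.1, -92.9]
ft_force: [-12.8, 0.0, -1.6]
finger_gap: 0.301
pos [0.4991 0.0197 0.0185] [ 1.7871e+02 -1.4000e-01 -9.2870e+01] F [-12.6   1.7  -2.2] gap 0.295 18.4667
['board 0.0134', 'head+1 0.0293 n613', 'fl+1 0.0170 n100', 'head-1 0.0293 n584', 'fl-1 0.0169 n128', 'tab 0.0700 n9156']
scene cover_tab [([268.7, 179.3], 0.66, [0.555, 0.025, 0.085])]
scene post [([258.4, 156.3], 0.58, [0.528, -0.041, 0.116]), ([149.7, 132.8], 0.45, [0.651, -0.411, 0.045])]
scene lens_cell [([305.2, 191.1], 0.4, [0.479, 0.115, 0.015])]
scene parallel [([309.3, 248.2], 0.7, [0.631, 0.24, 0.021])]
scene flange_edge [([267.6, 185.6], 0.7, [0.574, 0.037, 0.081])]
side cover_tab [([250.7, 191.5], 0.74, [0.555, 0.023, 0.082])]
side post [([235.8, 233.9], 0.53, [0.457, -0.09, 0.017])]
side lens_cell [([224.6, 192.4], 0.57, [0.476, 0.103, 0.026])]
side parallel [([244.3, 165.0], 0.48, [0.531, 0.004, 0.253])]
side flange_edge [([246.0, 204.4], 0.79, [0.506, -0.072, 0.145]), ([261.6, 204.6], 0.46, [0.572, -0.048, 0.081])]
pos [0.4991 0.0197 0.0185] [ 1.7872e+02 -1.5000e-01 -9.2870e+01] F [-12.5   0.3  -2.6] gap 0.298 19.1167
['board 0.0134', 'head+1 0.0293 n604', 'fl+1 0.0169 n99', 'head-1 0.0292 n600', 'fl-1 0.0169 n132', 'tab 0.0700 n9171']
```

View pics/uu.png

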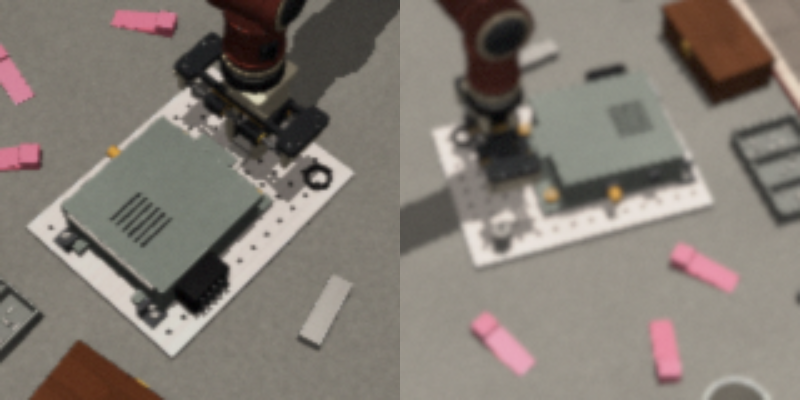

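Everything else is in place and the cover is flat. The tail still seems to float about 0.3 mm, so I'll seat it fully.

```bash
python3 -m crank '{"translation":[[0,0,-0.02],[0,0,0],[0,0,0],[0,0,0]],"twist":[[0,0,0],[0,0,0],[0,0,0],[0,0,0]],"grip":[0.15,0.15,0.15,0.15]}'
python3 -c "
from lift import *
lift('v.png')"
```

```text
clock: 19.45
position: [0.499, 0.0197, 0.0182]
ee_rot: [178.7, -0.1, -92.9]
ft_force: [-14.5, 0.4, 0.1]
finger_gap: 0.298
pos [0.4991 0.0197 0.0182] [ 1.7872e+02 -1.4000e-01 -9.2870e+01] F [-13.5   1.    0.2] gap 0.296 19.5
['board 0.0134', 'head+1 0.0292 n605', 'fl+1 0.0168 n101', 'head-1 0.0292 n595', 'fl-1 0.0168 n129', 'tab 0.0699 n9203']
```

```bash
python3 -c "
from lift import *
lift()
from plant import close_job
print(close_job())"
```

```text
pos [0.499  0.0197 0.0182] [ 1.7872e+02 -1.5000e-01 -9.2870e+01] F [-13.3   0.1   0.6] gap 0.295 19.55
['board 0.0134', 'head+1 0.0291 n599', 'fl+1 0.0168 n96', 'head-1 0.0292 n588', 'fl-1 0.0168 n127', 'tab 0.0699 n9204']
the job is handed in; nothing more can be done
None
```

The cover is closed, and the steel wedge is under the middle of the front flange with both levelling screws about 2.8 mm off the breadboard. I handed the job in at about 19.6 s, with the gripper still holding the wedge.

- **Cover:** I swung it down along its arc at about 1 N. The final press to the stop briefly reached about 27 N. Once it was closed, its tab measured 67.4 mm above the breadboard, against a nominal 67 mm.
- **Wedge:** I gripped the steel wedge by its tail, not one of the pink look-alikes. I pushed it in thin end first, about 1 mm off the middle. The push stuck twice, at up to 20 N, until I eased the downward pressure; after that it slid in smoothly.
- **Last checks:** The two screws rose equally and the lift stayed within about 0.1 mm over the last readings. The holding push was about 13 N and the wedge tail was seated on the breadboard.
- **Rest of the bench:** The last overview pictures showed the post, ring, parallel block and pink pieces apparently where they were. I compared these by eye, because some network detections in those views were wrong: the gripper was hiding the post and flange edge.
- **Not checked:** I did not compare the screwdriver, eyepiece, spanner or mug at the end, though the arm stayed well away from them after the first approach. There was no close-up showing the gripper clear of the instrument; that rests on the geometry.

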